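# Seat a keyed trimming chuck on two spacers in a banding wheel and hold it down

## Robot

A 6-joint arm with a two-finger parallel gripper is mounted at the origin on the work surface. World frame = base frame: x ahead of the robot, y to its left, z up, the work surface at z = 0. Lengths are in m, angles in degrees, forces in N, time in s.
With the tool pointing down it reaches from about 0.325 to 0.85 m from the base axis. Payload 15.5 kg.
Tool frame: the origin (TCP) lies on the front face of the gripper's body, between the roots of the fingers; the fingertips stand 78 mm ahead of it and the grasp point (between the pads) lies 60 mm ahead of it (ctrl.tcp_to_grasp is the distance from the TCP to the grasp point, in m); z points along the fingers, y is the line along which they close (so a half turn about z gives the same grasp; the last joint's range is limited). The gripper opens to 91 mm and grips with 3 to 60 N. Pads are 32 mm wide; open, the fingers measure 118 mm over their backs; the gripper's body (76 mm by 178 mm) begins 60 mm behind the grasp point.
Start: joints at [-74.685, 28.281, 77.091, -0, 74.628, -5.472], TCP at [0.222, -0.584, 0.292] pointing down, gripper open.
Joint ranges: [-166.48, 166.48], [-47.26, 123.95], [12.59, 153.08], [-70.14, 250.14], [6.76, 159.57], [-176.63, 176.63]. Speed limits (degrees/s): [108.29, 108.29, 147.25, 172.46, 172.46, 172.46].

## Interface

Orientations are given as a 3x3 rotation matrix whose columns are the frame's x, y, z axes.
In Python, from station import observe, optics, job, ctrl gives the robot as it stands.
- The arm moves only by the tool drive_tool, never from a script. Its argument "steps" is a list of rows, each a list of 3 entries, a list of its own where there are three numbers: the opening, from 0 (shut) to 1 (fully open), then the shift along the tool's x, y, z in shares of 800 mm (1.0 is 800 mm), then the turn, a rotation vector about the tool's x, y, z in shares of 180 degrees (1.0 is 180 degrees). A call has 1 to 10 rows; each row is the pose to reach, as a shift and turn from the pose commanded when the call began, along the tool's axes at that moment; what a row does not reach only later rows make up. A row lasts 1/12 s, in which the tool goes at most 41.7 mm and 7.16 degrees, less where a joint would pass 70% of its speed; a pose out of reach is approached as far as the arm can. Shift and turn numbers lie between -1 and 1, and a call with a number outside is refused. A call with a gripper value outside its range is refused whole. The fingers move at their own pace and stop on an object; the grip force is fixed at half the most. Time passes only in rows, so rows that repeat a pose let the fingers close. It gives the time, the measured TCP pose, the force, the opening and the grip force at its end, in the units of the state.
- observe(): the state, without advancing time (a new reading comes with each control period).
- optics.camera(name): name is "side" or "top" or "wrist"; returns (picture, depth): 400x640x3 uint8, red, green, blue; 400x640 float32, m along the optical axis (not along the pixel's ray), 0 where there is no reading.
- optics.camera_model(name): a dict with "fx", "fy", "cx", "cy" (pixels), "rvec" (rotation vector, rad) and "tvec" (3), from world to camera coordinates, as OpenCV has them. Camera axes: x right, y down, z forward; pixel columns grow to the right and rows downward; lengths in m; the calibration is good to about 2 mm. The wrist camera is an equidistant fisheye: a pixel r from the principal point sees the ray r / f radians off the axis. A picture is of the moment at which its call begins: read the wrist's pose just before it. camera_model takes no time and is no camera call; for the wrist camera it gives the pose at the moment of the call.
- job.job_done(): hands the job in; it is judged then, once.
The state is a dict: "time": time; "qpos": joint angles; "qd": joint speeds; "joint_efforts": joint torques, N m; "tcp_pos": TCP position; "ee_rot": TCP orientation; "contact_force": force on the tool from outside, world axes, zero at the start; "torque": the same for the moment, N m; "finger_gap": finger opening in m; "grip_force": force on a finger pad.
Only numpy, scipy, OpenCV 4.12 (cv2) and the standard library are available. Lean on these libraries where they do the work, as an engineer would, in place of code of your own. Each camera call takes 0.05 s, during which the arm holds its last target. There are 200 camera calls.

## Task

Set the banding wheel up for trimming: put exactly two of the four spacer rings over the wheel's hub, one flat on the other, and leave the other two lying where they are on their board. Then take the trimming chuck from its wooden stand, push its keyed shaft into the hub, turning it until the key slips into the keyway, and push it fully home against the ejector spring, the flange pressed on the upper spacer. Finish while still holding the chuck and pushing it down firmly onto the spacers (it is about to be clamped, and springs up if let go); do not disturb the other things on the table.

Things in the scene. Friction and masses are not known exactly. Their poses are not given: they have to be found in the camera images.
- wheel: banding wheel, fixed, locked against turning: plain metal disc 160 mm across, top face 60 mm above the table, with a round steel hub 38 mm across in its middle, hub top 80 mm above the table. Origin on the axis at table height; z up; x points from the axis along the keyway
- hub_top (a point): centre of the hub's top face, mouth of its vertical bore 18.5 mm across. One keyway, a slot 9.5 mm wide, runs from the bore right out through the hub's wall towards wheel's +x, all the way down
- seat (a point): on the wheel's axis at the height of the disc's top face (60 mm above the table); the first spacer's underside rests at this height, axes as wheel
- ejector (a joint): sprung brass ejector in the hub's bore: 0 = up (its top 13 mm below the disc's top face), grows in m as the shaft presses it down; pushes up with 6 N at first and 10 N at 12 mm, where it stands when the chuck is home on two spacers. About 7 N of push (spring less the chuck) only balances it there: push harder to press the flange on the spacers
- chuck: metal trimming chuck, about 0.3 kg, loose, hanging upright in the stand, key turned at random. Origin at the centre of the underside of its round flange (58 mm across, 8 mm thick), 60 mm above the table at the start, 84 mm when home on two spacers; z up, x to the key's side. A small lug on the flange, out to 41 mm from the axis, shows the key's side from above
- chuck_grip (a point): middle of the chuck's grip block, on its axis 30 mm above its origin: the block is 40 mm along x and 26 mm along y, from 8 to 52 mm above the origin, with a black disc on top to 55 mm
- chuck_tip (a point): rounded tip of the chuck's shaft, 49 mm below its origin. Shaft 16 mm across; a key 7 mm wide stands out towards +x to 14 mm from the axis, from the flange to 34 mm below it; the last 15 mm are plain. A key not over the keyway lands on the hub with the chuck's origin 114 mm above the table; in the keyway it goes on down
- stand: fixed plain wooden block 90 x 90 x 60 mm with an upright round hole 35 mm across in which the chuck hangs by its flange. Origin at the centre of its underside, on the table
- board: fixed plywood board 240 x 220 x 12 mm on which the four spacer rings lie flat. Origin at the centre of its underside
- ring0: one of four equal metal spacer rings lying flat on the board: 62 mm outside, 44 mm inside, 12 mm thick, about 60 g. Origin at the centre of its underside, z up
- ring1: one of four equal metal spacer rings lying flat on the board: 62 mm outside, 44 mm inside, 12 mm thick, about 60 g. Origin at the centre of its underside, z up
- ring2: one of four equal metal spacer rings lying flat on the board: 62 mm outside, 44 mm inside, 12 mm thick, about 60 g. Origin at the centre of its underside, z up
- ring3: one of four equal metal spacer rings lying flat on the board: 62 mm outside, 44 mm inside, 12 mm thick, about 60 g. Origin at the centre of its underside, z up
- cup_a: brown clay cup upside down, 80 mm across, 60 mm tall, small handle; bystander. Origin at the centre of its underside
- cup_b: second brown clay cup like the first; bystander
- jar: cream jar, 60 mm across, 45 mm tall; bystander. Origin at the centre of its underside
- tape: black roll 96 mm across, 72 mm inside, 24 mm tall, lying flat, not a spacer; bystander. Origin at the centre of its underside
- mallet: turned wooden mallet standing upright, 44 mm across, 105 mm tall; bystander. Origin at the centre of its underside
- modeller: wooden modelling spatula lying flat, 170 mm long; bystander
Things that resemble listed ones, but are neither listed nor needed, are in the scene too. Leave any pink or red look-alike of the chuck alone. What is shaped like the ring2 but pink is not meant.

How it is judged (in metres and radians):
On the way, in this order (a step that is already met when the one before it is completed fails the run):
1. exactly two spacer rings lie flat over the hub, the other two are still on the board (((horizontal distance between each of ring0, ring1 and seat below 0.006 m and z of each of ring0, ring1 in the frame of seat below 0.0145 m and angle between each of ring0, ring1's own z axis and vertical below 0.06 rad and distance of each of ring2, ring3 from where it was at the start of the episode below 0.03 m) or (horizontal distance between each of ring0, ring2 and seat below 0.006 m and z of each of ring0, ring2 in the frame of seat below 0.0145 m and angle between each of ring0, ring2's own z axis and vertical below 0.06 rad and distance of each of ring1, ring3 from where it was at the start of the episode below 0.03 m) or (horizontal distance between each of ring0, ring3 and seat below 0.006 m and z of each of ring0, ring3 in the frame of seat below 0.0145 m and angle between each of ring0, ring3's own z axis and vertical below 0.06 rad and distance of each of ring1, ring2 from where it was at the start of the episode below 0.03 m) or (distance of each of ring0, ring3 from where it was at the start of the episode below 0.03 m and horizontal distance between each of ring1, ring2 and seat below 0.006 m and z of each of ring1, ring2 in the frame of seat below 0.0145 m and angle between each of ring1, ring2's own z axis and vertical below 0.06 rad) or (distance of each of ring0, ring2 from where it was at the start of the episode below 0.03 m and horizontal distance between each of ring1, ring3 and seat below 0.006 m and z of each of ring1, ring3 in the frame of seat below 0.0145 m and angle between each of ring1, ring3's own z axis and vertical below 0.06 rad) or (distance of each of ring0, ring1 from where it was at the start of the episode below 0.03 m and horizontal distance between each of ring2, ring3 and seat below 0.006 m and z of each of ring2, ring3 in the frame of seat below 0.0145 m and angle between each of ring2, ring3's own z axis and vertical below 0.06 rad))), for 0.2 s.
2. the chuck's key is in the keyway, the shaft going down (((horizontal distance between each of ring0, ring1 and seat below 0.006 m and z of each of ring0, ring1 in the frame of seat below 0.0145 m and angle between each of ring0, ring1's own z axis and vertical below 0.06 rad and distance of each of ring2, ring3 from where it was at the start of the episode below 0.03 m) or (horizontal distance between each of ring0, ring2 and seat below 0.006 m and z of each of ring0, ring2 in the frame of seat below 0.0145 m and angle between each of ring0, ring2's own z axis and vertical below 0.06 rad and distance of each of ring1, ring3 from where it was at the start of the episode below 0.03 m) or (horizontal distance between each of ring0, ring3 and seat below 0.006 m and z of each of ring0, ring3 in the frame of seat below 0.0145 m and angle between each of ring0, ring3's own z axis and vertical below 0.06 rad and distance of each of ring1, ring2 from where it was at the start of the episode below 0.03 m) or (distance of each of ring0, ring3 from where it was at the start of the episode below 0.03 m and horizontal distance between each of ring1, ring2 and seat below 0.006 m and z of each of ring1, ring2 in the frame of seat below 0.0145 m and angle between each of ring1, ring2's own z axis and vertical below 0.06 rad) or (distance of each of ring0, ring2 from where it was at the start of the episode below 0.03 m and horizontal distance between each of ring1, ring3 and seat below 0.006 m and z of each of ring1, ring3 in the frame of seat below 0.0145 m and angle between each of ring1, ring3's own z axis and vertical below 0.06 rad) or (distance of each of ring0, ring1 from where it was at the start of the episode below 0.03 m and horizontal distance between each of ring2, ring3 and seat below 0.006 m and z of each of ring2, ring3 in the frame of seat below 0.0145 m and angle between each of ring2, ring3's own z axis and vertical below 0.06 rad)) and horizontal distance between chuck and seat below 0.004 m and angle between the x axis of chuck and the x axis of wheel, either way round below 0.3 rad and angle between chuck's own z axis and vertical below 0.06 rad and z of chuck in the frame of seat below 0.048 m), for 0.05 s.
At the end, for the whole second after the job is handed in: Fingers on chuck (>2 N), flange pressed (>1 N) on two rings, underside 21.5-26.5 mm above disc, ejector down >9 mm, axis within 4 mm, key within 0.3 rad, tilt <0.06 rad, at rest; two rings flat, within 6 mm of hub axis; other two within 30 mm of their start on the board (((horizontal distance between each of ring0, ring1 and seat below 0.006 m and z of each of ring0, ring1 in the frame of seat below 0.0145 m and angle between each of ring0, ring1's own z axis and vertical below 0.06 rad and distance of each of ring2, ring3 from where it was at the start of the episode below 0.03 m and (contact force between chuck and ring0 above 1 N or contact force between chuck and ring1 above 1 N)) or (horizontal distance between each of ring0, ring2 and seat below 0.006 m and z of each of ring0, ring2 in the frame of seat below 0.0145 m and angle between each of ring0, ring2's own z axis and vertical below 0.06 rad and distance of each of ring1, ring3 from where it was at the start of the episode below 0.03 m and (contact force between chuck and ring0 above 1 N or contact force between chuck and ring2 above 1 N)) or (horizontal distance between each of ring0, ring3 and seat below 0.006 m and z of each of ring0, ring3 in the frame of seat below 0.0145 m and angle between each of ring0, ring3's own z axis and vertical below 0.06 rad and distance of each of ring1, ring2 from where it was at the start of the episode below 0.03 m and (contact force between chuck and ring0 above 1 N or contact force between chuck and ring3 above 1 N)) or (distance of each of ring0, ring3 from where it was at the start of the episode below 0.03 m and horizontal distance between each of ring1, ring2 and seat below 0.006 m and z of each of ring1, ring2 in the frame of seat below 0.0145 m and angle between each of ring1, ring2's own z axis and vertical below 0.06 rad and (contact force between chuck and ring1 above 1 N or contact force between chuck and ring2 above 1 N)) or (distance of each of ring0, ring2 from where it was at the start of the episode below 0.03 m and horizontal distance between each of ring1, ring3 and seat below 0.006 m and z of each of ring1, ring3 in the frame of seat below 0.0145 m and angle between each of ring1, ring3's own z axis and vertical below 0.06 rad and (contact force between chuck and ring1 above 1 N or contact force between chuck and ring3 above 1 N)) or (distance of each of ring0, ring1 from where it was at the start of the episode below 0.03 m and horizontal distance between each of ring2, ring3 and seat below 0.006 m and z of each of ring2, ring3 in the frame of seat below 0.0145 m and angle between each of ring2, ring3's own z axis and vertical below 0.06 rad and (contact force between chuck and ring2 above 1 N or contact force between chuck and ring3 above 1 N))) and horizontal distance between chuck and seat below 0.004 m and angle between the x axis of chuck and the x axis of wheel, either way round below 0.3 rad and angle between chuck's own z axis and vertical below 0.06 rad and z of chuck in the frame of seat between 0.0215 and 0.0265 m and value of joint ejector above 0.009 m and contact force between the fingers and chuck above 2 N and linear speed of chuck below 0.02 m/s); the arm keeps its last pose, push and grip.
It fails at once if a bystander (cup, jar, roll, mallet, spatula) is moved more than 30 mm (distance of any of cup_a, cup_b, jar, tape, mallet, modeller from where it was at the start of the episode above 0.03 m).
It fails at once if the mallet, jar or a cup is tipped over (angle between any of cup_a, cup_b, jar, mallet's own z axis and vertical above 0.6 rad).
It also fails if it takes over 66 s, if anything falls off the work surface, if the arm or the gripper's body presses on something with over 40 N, if the wrist force passes 120 N, or if a joint passes its speed limit or range.

## Working session

There is one attempt and no reset: what is moved stays moved. The work goes in short steps, Python scripts to look and compute and a tool call to move; the robot and the scene stay as the last step left them, time stands still between calls to the robot, and variables do not carry over. Pictures are saved under pics/ and viewed, at most 10 in all, crops included, and the job is handed in when it is done.

Besides the shell and the picture viewer there is one more tool, called after "Emit:" as name([rows], argument=value, ...), one row to a line, values as JSON. drive_tool: Moves the arm, as the interface text tells. Its arguments: {"type":"object","properties":{"steps":{"type":"array","items":{"type":"array"}}},"required":["steps"]}

```bash
ls; mkdir -p pics
cat > h.py <<'E'
import numpy as np,cv2
from station import observe,optics,job,ctrl
def cam(n):
    p,d=optics.camera(n);m=optics.camera_model(n);return p,d,m
def world(m,d,u,v):
    R=cv2.Rodrigues(np.array(m['rvec'],float))[0];z=d
    P=np.stack([(u-m['cx'])/m['fx']*z,(v-m['cy'])/m['fy']*z,z],-1)
    return (P-np.array(m['tvec']).ravel())@R
def cloud(m,d):
    v,u=np.mgrid[:400,:640];return world(m,d,u,v)
E
python3 - <<'E'
from h import *
for n in ['top','side']:
    p,d,m=cam(n);np.savez(n+'0.npz',p=p,d=d,**{k:np.array(v) for k,v in m.items()})
    cv2.imwrite(f'pics/{n}0.png',p[:,:,::-1]);print(m)
E
```

```text
pics
{'fx': 423.7853516902349, 'fy': 423.7853516902349, 'cx': 319.0963120181891, 'cy': 203.21454668425193, 'rvec': array([ 2.14577378, -2.13234835,  0.20670366]), 'tvec': array([-0.07436029,  0.55275191,  1.33129192])}
{'fx': 364.1672416756119, 'fy': 364.1672416756119, 'cx': 320.5889409018625, 'cy': 198.8953064842595, 'rvec': array([ 0.74262662, -2.61567328,  1.12683474]), 'tvec': array([0.46108797, 0.28464461, 0.84477671])}
```

```bash
python3 -c "
import cv2
cv2.imwrite('pics/t.png',cv2.resize(cv2.imread('pics/top0.png'),(800,500),interpolation=2))"
```

```text
(no output)
```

View pics/t.png

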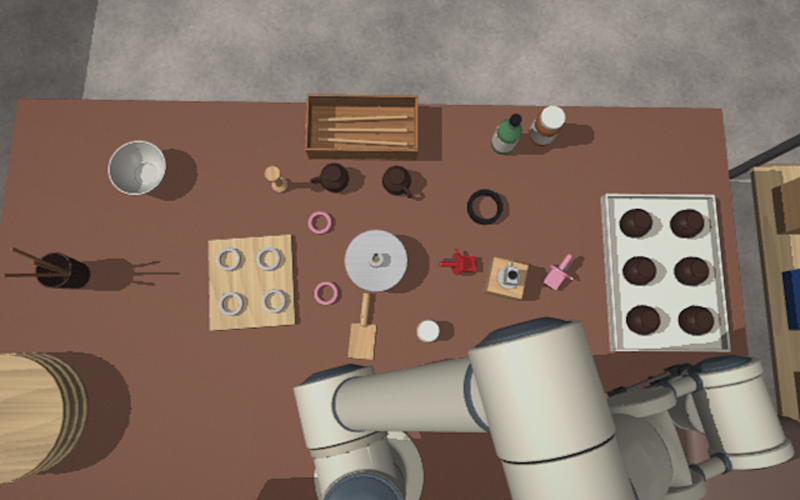

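View pics/side0.png

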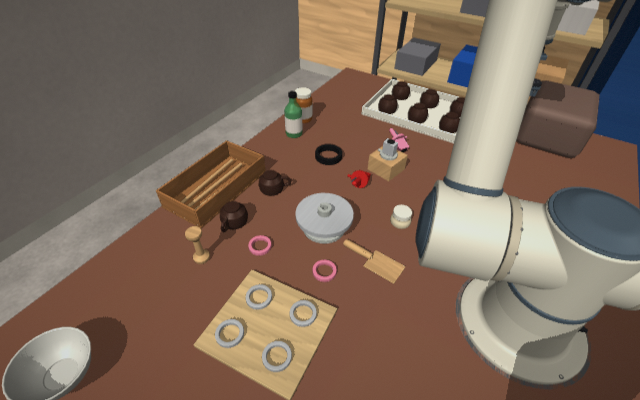

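The top view shows the four grey rings on the board near (250,282), the wheel at (376,261), the stand and chuck at (510,275), and pink/red look-alikes nearby. Next I'll measure positions from depth.

Run:
```python
from h import *
f=np.load('top0.npz');m={k:f[k] for k in f.files};W=cloud(m,m['d']);p=m['p']
np.save('W.npy',W)
def box(u0,u1,v0,v1,z0,z1):
    s=np.zeros((400,640),bool);s[v0:v1,u0:u1]=1
    return s&(W[...,2]>z0)&(W[...,2]<z1)
print('table z',np.median(W[box(200,300,270,290,-.05,.05)][:,2]))
b=box(150,245,180,270,.005,.04);print('board',np.median(W[b][:,2]))
def circ(s):
    P=W[s];A=np.c_[P[:,:2],np.ones(len(P))];return P
for c in [(183,207),(215,207),(185,243),(219,241)]:
    s=box(c[0]-14,c[0]+14,c[1]-14,c[1]+14,.0185,.04);P=W[s]
    e=cv2.minEnclosingCircle((P[:,:2]*1000).astype(np.float32));print('ring',len(P),P[:,:2].mean(0),np.median(P[:,2]),e)
s=box(270,330,180,240,.05,.07);P=W[s];print('disc',P.mean(0),cv2.minEnclosingCircle((P[:,:2]*1000).astype(np.float32)),np.median(P[:,2]))
s=box(285,320,190,225,.0725,.1);P=W[s];print('hub',P.mean(0),cv2.minEnclosingCircle((P[:,:2]*1000).astype(np.float32)),np.median(P[:,2]))
for lo,hi in [(.05,.0635),(.0645,.075),(.1,.13)]:
    s=box(385,430,200,242,lo,hi);P=W[s];print('chuck',lo,len(P),P.mean(0),np.median(P[:,2]),cv2.minEnclosingCircle((P[:,:2]*1000).astype(np.float32)),cv2.minAreaRect((P[:,:2]*1000).astype(np.float32)))
a=cv2.resize(p[185:233,277:325],(400,400),interpolation=0);b=cv2.resize(p[196:244,385:433],(400,400),interpolation=0)
cv2.imwrite('pics/c.png',np.hstack([a,b])[:,:,::-1])
```

```text
table z 0.001732404940646221
board 0.01356502221827136
ring 167 [0.53999777 0.37788909] 0.024288269229906973 ((537.4381103515625, 379.5140686035156), 48.44263458251953)
ring 181 [0.54351689 0.27304311] 0.023751088651838264 ((549.7752075195312, 274.8547058105469), 61.42792892456055)
ring 189 [0.4273274  0.36566174] 0.02411382029634696 ((437.5506896972656, 368.048583984375), 52.09384536743164)
ring 163 [0.43088602 0.25515186] 0.024326167695309892 ((432.4464416503906, 260.8551330566406), 48.77466583251953)
disc [ 0.53359855 -0.01156744  0.0608489 ] ((534.8482055664062, -11.960836410522461), 80.57881927490234) 0.060878267077003584
hub [ 0.53202684 -0.01127729  0.08069514] ((534.059326171875, -11.25857925415039), 19.096540451049805) 0.08083667102805507
chuck 0.05 460 [ 0.48988347 -0.3493195   0.05924817] 0.059451266048013186 ((491.9274597167969, -350.73126220703125), 62.63005828857422) ((491.5954284667969, -350.65673828125), (90.76327514648438, 90.5704116821289), 76.6435317993164)
chuck 0.0645 148 [ 0.48830845 -0.34532282  0.06811768] 0.06780849257444276 ((484.8216857910156, -347.45343017578125), 56.621639251708984) ((490.5332946777344, -348.2527160644531), (85.58397674560547, 88.39179992675781), 75.36257934570312)
chuck 0.1 119 [ 0.49110268 -0.34987054  0.11233461] 0.11239177843219515 ((491.5119934082031, -351.27874755859375), 22.131614685058594) ((492.1484375, -351.02252197265625), (26.59554100036621, 40.219764709472656), 81.43274688720703)
```

View pics/c.png

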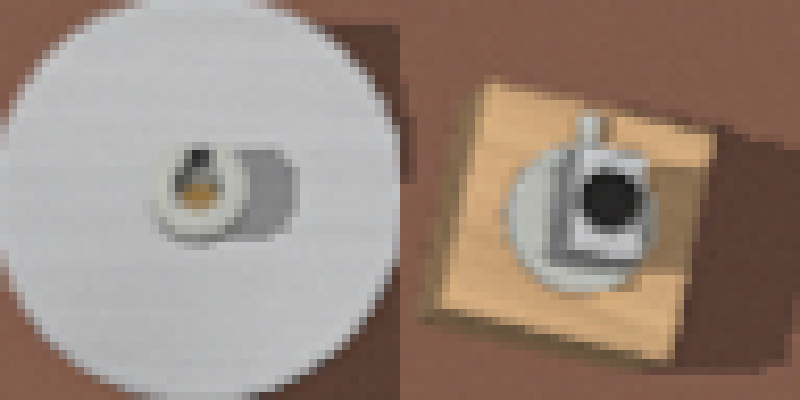

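Run:
```python
from h import *
s=observe();print(s['time'],s['tcp_pos'],s['finger_gap']);print(np.round(s['ee_rot'],4))
m=optics.camera_model('wrist');R=cv2.Rodrigues(np.array(m['rvec']))[0];t=np.array(m['tvec']).ravel();C=-R.T@t
print(m['fx'],m['cx'],m['cy'],'cam in tool',s['ee_rot'].T@(C-s['tcp_pos']) if hasattr(s['ee_rot'],'T') else np.array(s['ee_rot']).T@(C-np.array(s['tcp_pos'])));print(np.round(R@np.array(s['ee_rot']),3))
# subpixel ring centers: sides brighter than board, grey (low saturation)
f=np.load('top0.npz');M={k:f[k] for k in f.files};p=M['p'].astype(float);W=np.load('W.npy')
sat=p.max(2)-p.min(2)
for c in [(183,207),(215,207),(185,243),(219,241)]:
    k=np.zeros((400,640),bool);k[c[1]-12:c[1]+13,c[0]-12:c[0]+13]=1
    k&=(sat<35)&(p.mean(2)>110)
    ct,_=cv2.findContours(k.astype(np.uint8),0,1);ct=max(ct,key=cv2.contourArea);e=cv2.fitEllipse(ct)
    u,v=e[0];
    # intersect with z=.024
    a=world(M,1.0,u,v);b=world(M,2.0,u,v);P=a+(b-a)*(.024-a[2])/(b[2]-a[2]);print(e,k.sum(),P)
```

```text
0.1 [ 0.22172215 -0.58407717  0.29168018] 0.09129888171143281
[[ 9.349e-01  3.549e-01 -3.000e-04]
 [ 3.549e-01 -9.349e-01  1.100e-03]
 [ 1.000e-04 -1.100e-03 -1.000e+00]]
309.70691628693146 321.6225552604734 201.33230022837208 cam in tool [ 0.08521458  0.00069671 -0.09203164]
[[-0.001  1.     0.001]
 [-0.954 -0.001 -0.299]
 [-0.299 -0.001  0.954]]
((182.0985870361328, 206.9635467529297), (17.501489639282227, 18.652498245239258), 48.69535446166992) 147 [0.54145103 0.37942837 0.024     ]
((214.0715789794922, 206.56492614746094), (17.444772720336914, 18.63985252380371), 69.72856903076172) 153 [0.5436006  0.27478331 0.024     ]
((184.06906127929688, 242.6764678955078), (18.00305938720703, 18.952314376831055), 44.16704177856445) 162 [0.42414688 0.36601643 0.024     ]
((218.469970703125, 240.57009887695312), (17.984554290771484, 18.76225471496582), 37.6135139465332) 156 [0.43166968 0.25525718 0.024     ]
```

Careful with the scale: shifts go in shares of 800 mm and turns go in shares of 180 degrees. That gives: 495 mm is 0.6188, -424 mm is -0.53, 20.8 degrees is 0.1156.

Emit:
drive_tool([
  [1, [0.6188, -0.53, 0], [0, 0, 0.1156]],
  [1, [0.6188, -0.53, 0], [0, 0, 0.1156]],
  [1, [0.6188, -0.53, 0], [0, 0, 0.1156]],
  [1, [0.6188, -0.53, 0], [0, 0, 0.1156]],
  [1, [0.6188, -0.53, 0], [0, 0, 0.1156]],
  [1, [0.6188, -0.53, 0], [0, 0, 0.1156]],
  [1, [0.6188, -0.53, 0], [0, 0, 0.1156]],
  [1, [0.6188, -0.53, 0], [0, 0, 0.1156]],
  [1, [0.6188, -0.53, 0], [0, 0, 0.1156]],
  [1, [0.6188, -0.53, 0], [0, 0, 0.1156]],
])

```text
time: 0.93
tcp_pos: [0.4216, -0.2172, 0.2922]
ee_rot: [[1.0, -0.0, -0.0], [-0.0, -1.0, 0.0], [-0.0, -0.0, -1.0]]
contact_force: [0.4, -1.3, 0.4]
finger_gap: 0.0916
grip_force: 0.0
```

To row units: -206 mm is -0.2575, 112 mm is 0.14.

Emit:
drive_tool([
  [1, [0.14, -0.2575, 0], [0, 0, 0]],
  [1, [0.14, -0.2575, 0], [0, 0, 0]],
  [1, [0.14, -0.2575, 0], [0, 0, 0]],
  [1, [0.14, -0.2575, 0], [0, 0, 0]],
  [1, [0.14, -0.2575, 0], [0, 0, 0]],
  [1, [0.14, -0.2575, 0], [0, 0, 0]],
  [1, [0.14, -0.2575, 0], [0, 0, 0]],
])

```text
time: 1.52
tcp_pos: [0.535, -0.0091, 0.292]
ee_rot: [[1.0, 0.003, 0.001], [0.003, -1.0, 0.001], [0.001, -0.001, -1.0]]
contact_force: [-0.7, -0.7, -0.7]
finger_gap: 0.0912
grip_force: 0.0
```

```bash
cat >> h.py <<'E'
# fisheye: depth along axis
def rays(m,u,v):
    K=np.array([[m['fx'],0,m['cx']],[0,m['fy'],m['cy']],[0,0,1.]])
    q=cv2.fisheye.undistortPoints(np.stack([u,v],-1).reshape(-1,1,2).astype(np.float64),K,np.zeros(4)).reshape(-1,2)
    return np.c_[q,np.ones(len(q))]
def wpt(m,u,v,z=None,d=None):
    R=cv2.Rodrigues(np.array(m['rvec'],float))[0];t=np.array(m['tvec']).ravel();C=-R.T@t
    r=rays(m,np.atleast_1d(u),np.atleast_1d(v))@R
    k=np.ravel(d)[:,None] if d is not None else ((z-C[2])/r[:,2])[:,None]
    return C+k*r
def wcloud(m,d):
    v,u=np.mgrid[:400,:640];return wpt(m,u.ravel(),v.ravel(),d=d.ravel()).reshape(400,640,3)
E
python3 - <<'E'
from h import *
s=observe();print(s['tcp_pos'])
p,d,m=cam('wrist');W=wcloud(m,d);np.savez('w1.npz',p=p,W=W,**{k:np.array(v) for k,v in m.items()})
near=np.hypot(W[...,0]-.534,W[...,1]+.0115)
def cc(k):
    P=(W[k][:,:2]*1000).astype(np.float32);return len(P),np.median(W[k][:,2]),cv2.minEnclosingCircle(P),P.mean(0)
print('disc',cc((near<.09)&(abs(W[...,2]-.06)<.006)));h=(near<.03)&(abs(W[...,2]-.08)<.005);print('hub',cc(h))
P=W[h][:,:2]
v,u=np.where(h);print(u.min(),u.max(),v.min(),v.max())
u0,v0=int(u.mean()),int(v.mean())
cv2.imwrite('pics/w1.png',np.hstack([cv2.resize(p,(480,300)),cv2.resize(p[v0-40:v0+40,u0-40:u0+40],(300,300),interpolation=0)])[:,:,::-1])
E
```

```text
[ 0.53495981 -0.00914391  0.29197372]
disc (14975, np.float64(0.059508836532309095), ((536.0455322265625, -14.274697303771973), 80.6817626953125), array([540.20624 , -14.119952], dtype=float32))
hub (776, np.float64(0.07947824586867822), ((536.0142822265625, -14.23317813873291), 19.72039222717285), array([535.12305 , -13.943523], dtype=float32))
306 342 171 207
```

View pics/w1.png

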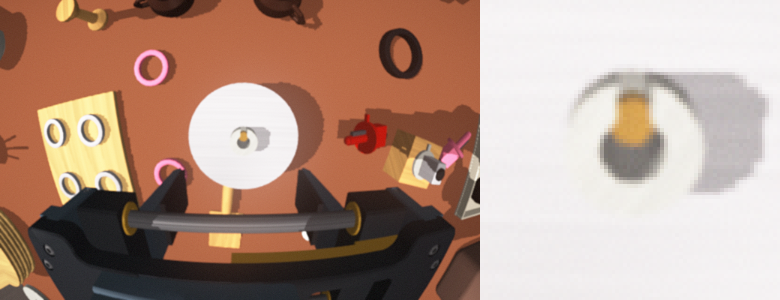

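The wrist view shows the hub at about (321,189) with its keyway pointing up (world +x); the crop's slot is at (632,78), slightly left of hub centre. Next I'll get its angle.

Run:
```python
from h import *
f=np.load('w1.npz');m={k:f[k] for k in f.files};p=m['p'].astype(float)
v,u=np.mgrid[150:230,280:370];X=wpt(m,u.ravel(),v.ravel(),z=.0795)[:,:2]
I=p[150:230,280:370].reshape(-1,3);c=np.array([.536,-.0142])
r=np.hypot(*(X-c).T);a=np.degrees(np.arctan2(*(X-c).T[::-1]))
# bore centre
k=(r<.0175)&(I.mean(1)<200)
for lo,hi in [(.010,.014),(.014,.018)]:
    s=(r>lo)&(r<hi)&(abs(a)<60)
    w=np.clip(225-I[s].mean(1),0,None);
    o=np.argsort(a[s]);print([(int(a[s][i]),int(I[s][i].mean())) for i in o][::3])
s=(r>.0100)&(r<.0178)&(abs(a)<50)&(I.mean(1)<212);print('key',X[s].mean(0),np.degrees(np.arctan2(*(X[s].mean(0)-c)[::-1])))
```

```text
[(-59, 231), (-56, 237), (-52, 238), (-46, 235), (-43, 237), (-39, 239), (-35, 239), (-32, 240), (-28, 233), (-24, 230), (-20, 200), (-16, 164), (-12, 155), (-8, 157), (-6, 146), (-2, 154), (1, 151), (6, 146), (7, 152), (12, 153), (15, 161), (19, 196), (23, 230), (27, 240), (30, 230), (34, 239), (38, 241), (42, 242), (46, 235), (51, 241), (55, 242), (59, 241)]
[(-58, 239), (-55, 238), (-52, 238), (-50, 234), (-48, 237), (-45, 233), (-43, 236), (-40, 237), (-37, 238), (-33, 240), (-30, 240), (-28, 238), (-26, 239), (-22, 225), (-19, 226), (-17, 183), (-13, 140), (-11, 168), (-8, 158), (-5, 129), (-2, 136), (-1, 169), (1, 120), (4, 144), (7, 175), (9, 121), (12, 151), (15, 199), (18, 190), (21, 238), (24, 239), (27, 241), (30, 239), (33, 238), (35, 234), (37, 239), (40, 238), (42, 239), (45, 239), (48, 240), (51, 238), (54, 240), (56, 237)]
key [ 0.54962164 -0.01434699] -0.6182504958709464
```

To row units: -286 mm is -0.3575, 60 mm is 0.075.

Emit:
drive_tool([
  [0.9, [0.0125, -0.3575, 0], [0, 0, 0]],
  [0.9, [0.0125, -0.3575, 0], [0, 0, 0]],
  [0.9, [0.0125, -0.3575, 0], [0, 0, 0]],
  [0.9, [0.0125, -0.3575, 0], [0, 0, 0]],
  [0.9, [0.0125, -0.3575, 0], [0, 0, 0]],
  [0.9, [0.0125, -0.3575, 0], [0, 0, 0]],
  [0.9, [0.0125, -0.3575, 0], [0, 0, 0]],
  [0.9, [0.0125, -0.3575, 0.075], [0, 0, 0]],
  [0.9, [0.0125, -0.3575, 0.075], [0, 0, 0]],
  [0.9, [0.0125, -0.3575, 0.075], [0, 0, 0]],
])

```text
time: 2.4
tcp_pos: [0.5413, 0.2716, 0.2281]
ee_rot: [[1.0, 0.0, -0.007], [0.0, -1.0, -0.003], [-0.007, 0.003, -1.0]]
contact_force: [0.0, 0.2, -0.5]
finger_gap: 0.0817
grip_force: 0.0
```

```bash
cat >> h.py <<'E'
def fit(P):  # algebraic circle fit
    A=np.c_[2*P,np.ones(len(P))];s=np.linalg.lstsq(A,(P**2).sum(1),rcond=None)[0];return s[:2],np.sqrt(s[2]+s[0]**2+s[1]**2)
def ring(c0,ztop,tol=.004):
    s=observe();p,d,m=cam('wrist');W=wcloud(m,d)
    near=np.hypot(W[...,0]-c0[0],W[...,1]-c0[1]);k=(near<.045)&(abs(W[...,2]-ztop)<tol)
    P=W[k][:,:2]
    c=P.mean(0)
    for _ in range(3):
        r=np.hypot(*(P-c).T);a=((np.degrees(np.arctan2(*(P-c).T[::-1]))+180)/10).astype(int).clip(0,35)
        o=[];i=[]
        for b in range(36):
            q=a==b
            if q.sum()>3:o.append(P[q][r[q].argmax()]);i.append(P[q][r[q].argmin()])
        c=(fit(np.array(o))[0]+fit(np.array(i))[0])/2
    print('n',len(P),'z',np.median(W[k][:,2]),'outer',fit(np.array(o)),'inner',fit(np.array(i)));print('tcp',s['tcp_pos'],'t',s['time'],'F',s['contact_force'],'gap',s['finger_gap'])
    return c,p,W
E
python3 - <<'E'
from h import *
print(ring((.544,.274),.024)[0])
E
```

```text
n 1533 z 0.0258380604939229 outer (array([0.54790093, 0.27355041]), np.float64(0.030747660562860282)) inner (array([0.54780652, 0.27362725]), np.float64(0.021629982847137148))
tcp [0.54131841 0.27161484 0.22809984] t 2.4 F [ 0.00485806  0.15888559 -0.53611845] gap 0.08169693388592278
[0.54785373 0.27358883]
```

To row units: 139 mm is 0.1738, 115 mm is 0.1438.

Emit:
drive_tool([
  [0.9, [0.0025, 0, 0.05], [0, 0, 0]],
  [0.9, [0.0025, 0, 0.1], [0, 0, 0]],
  [0.9, [0.0025, 0, 0.1438], [0, 0, 0]],
  [0.9, [0.0025, 0, 0.1738], [0, 0, 0]],
  [0.9, [0.0025, 0, 0.1738], [0, 0, 0]],
  [0.9, [0.0025, 0, 0.1738], [0, 0, 0]],
  [0.6, [0.0025, 0, 0.1738], [0, 0, 0]],
  [0.6, [0.0025, 0, 0.1738], [0, 0, 0]],
  [0.6, [0.0025, 0, 0.1738], [0, 0, 0]],
  [0.6, [0.0025, 0, 0.1738], [0, 0, 0]],
])

```text
time: 3.28
tcp_pos: [0.5457, 0.2727, 0.094]
ee_rot: [[1.0, -0.001, 0.001], [-0.001, -1.0, 0.0], [0.001, -0.0, -1.0]]
contact_force: [-0.5, -3.2, 8.7]
finger_gap: 0.0599
grip_force: 30.0
```

To row units: -140 mm is -0.175, -100 mm is -0.125.

Emit:
drive_tool([
  [0.5, [0, 0, -0.025], [0, 0, 0]],
  [0.5, [0, 0, -0.075], [0, 0, 0]],
  [0.5, [0, 0, -0.125], [0, 0, 0]],
  [0.5, [0, 0, -0.175], [0, 0, 0]],
  [0.5, [0, 0, -0.175], [0, 0, 0]],
])

```text
time: 3.7
tcp_pos: [0.5478, 0.2739, 0.2412]
ee_rot: [[1.0, -0.0, 0.01], [-0.0, -1.0, 0.004], [0.01, -0.004, -1.0]]
contact_force: [1.8, -0.5, -0.9]
finger_gap: 0.06
grip_force: 30.0
```

Run:
```python
from h import *
s=observe();zt=s['tcp_pos'][2]-.094+.0255;print(zt)
c,p,W=ring((.546,.273),zt,.008)
print(c)
k=(np.hypot(W[...,0]-c[0],W[...,1]-c[1])<.033)&(abs(W[...,2]-zt)<.01);P=W[k]
print('plane',np.linalg.lstsq(np.c_[P[:,:2]-c,np.ones(len(P))],P[:,2],rcond=None)[0])
v,u=np.where(k);print(u.min(),u.max(),v.min(),v.max())
cv2.imwrite('pics/r1.png',p[100:400,120:520,::-1])
```

```text
0.17266237615484267
n 3943 z 0.16739738860399206 outer (array([0.55052185, 0.27321279]), np.float64(0.031005764979361285)) inner (array([0.54848177, 0.27329211]), np.float64(0.02166164112811479))
tcp [0.54783384 0.27385501 0.24116238] t 3.7 F [ 1.75020088 -0.53124061 -0.86364689] gap 0.059963767240671956
[0.54950181 0.27325245]
plane [-9.70533380e-03 -9.21705564e-05  1.67868185e-01]
266 378 204 284
```

View pics/r1.png

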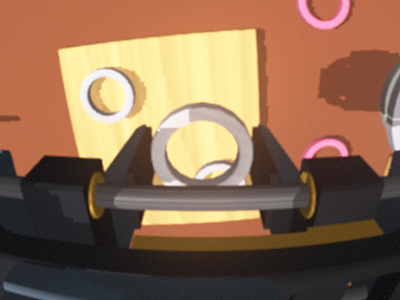

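To row units: 287 mm is 0.3588, 33 mm is 0.0413.

Emit:
drive_tool([
  [0.5, [-0.0138, 0.3588, 0], [0, 0, 0]],
  [0.5, [-0.0138, 0.3588, 0], [0, 0, 0]],
  [0.5, [-0.0138, 0.3588, 0], [0, 0, 0]],
  [0.5, [-0.0138, 0.3588, 0], [0, 0, 0]],
  [0.5, [-0.0138, 0.3588, 0], [0, 0, 0]],
  [0.5, [-0.0138, 0.3588, 0.025], [0, 0, 0]],
  [0.5, [-0.0138, 0.3588, 0.0413], [0, 0, 0]],
  [0.5, [-0.0138, 0.3588, 0.0413], [0, 0, 0]],
  [0.5, [-0.0138, 0.3588, 0.0413], [0, 0, 0]],
  [0.5, [-0.0138, 0.3588, 0.0413], [0, 0, 0]],
])

```text
time: 4.58
tcp_pos: [0.5339, -0.014, 0.1999]
ee_rot: [[1.0, -0.001, -0.001], [-0.001, -1.0, 0.0], [-0.001, -0.0, -1.0]]
contact_force: [0.4, 0.5, -0.3]
finger_gap: 0.0602
grip_force: 30.0
```

```bash
cat >> h.py <<'E'
def over(c0=(.5345,-.0125),name=None,zr=.07):
    s=observe();p,d,m=cam('wrist');W=wcloud(m,d);t=s['tcp_pos']
    near=np.hypot(W[...,0]-c0[0],W[...,1]-c0[1])
    def prof(k):
        P=W[k]; z=np.median(P[:,2]);return len(P),z,P[:,:2]
    n,z,D=prof((near<.085)&(abs(W[...,2]-.06)<.005))
    c=np.array(c0)
    a=np.degrees(np.arctan2(*(D-c).T[::-1]));r=np.hypot(*(D-c).T)
    o=[D[(q:=(a//10==b))][r[q].argmax()] for b in range(-18,18) if ((a//10==b).sum()>5) and r[a//10==b].max()>.076]
    print('disc',n,z,fit(np.array(o)),len(o))
    k=(near<.04)&(abs(W[...,2]-(t[2]-zr))<.006);n,z,Q=prof(k)
    c=Q.mean(0);i=[]
    a=np.degrees(np.arctan2(*(Q-c).T[::-1]));r=np.hypot(*(Q-c).T)
    i=[Q[(q:=(a//10==b))][r[q].argmin()] for b in range(-18,18) if (a//10==b).sum()>3]
    oo=[Q[(q:=(a//10==b))][r[q].argmax()] for b in range(-6,6) if (a//10==b).sum()>3]
    print('ring',n,z,fit(np.array(i)),'front outer',fit(np.array(oo)));h=(near<.025)&(abs(W[...,2]-.08)<.004);print('hub',h.sum(),W[h][:,:2].mean(0) if h.any() else '')
    print('tcp',t,s['time'],s['contact_force'])
    if name: cv2.imwrite(name,p[:,:,::-1])
    return p,W
E
python3 - <<'E'
from h import *
over(name='pics/o1.png')
E
```

```text
disc 20195 0.06004417916048141 (array([ 0.53789062, -0.01142884]), np.float64(0.08018807553721215)) 26
ring 3913 0.12959064431835848 (array([ 0.5353835 , -0.01377346]), np.float64(0.02170505251862695)) front outer (array([ 0.53489799, -0.01369972]), np.float64(0.03084944328484701))
hub 762 [ 0.5319448  -0.01192414]
tcp [ 0.53393427 -0.01399919  0.19987066] 4.5833 [ 0.35720363  0.50895414 -0.25824319]
```

To row units: 10 mm is 0.0125, 5 mm is 0.0063.

Emit:
drive_tool([
  [0.5, [0.0025, -0.0013, 0.0063], [0, 0, 0]],
  [0.5, [0.0025, -0.0013, 0.0125], [0, 0, 0]],
  [0.5, [0.0025, -0.0013, 0.0125], [0, 0, 0]],
  [0.5, [0.0025, -0.0013, 0.0125], [0, 0, 0]],
])

```text
time: 4.97
tcp_pos: [0.5361, -0.0125, 0.1899]
ee_rot: [[1.0, 0.001, -0.001], [0.001, -1.0, 0.0], [-0.001, -0.0, -1.0]]
contact_force: [0.6, -0.2, -1.5]
finger_gap: 0.0598
grip_force: 30.0
```

Run:
```python
from h import *
p,W=over(name='pics/o2.png')
k=(np.hypot(W[...,0]-.535,W[...,1]+.0125)<.02)&(abs(W[...,2]-.08)<.006);v,u=np.where(k);print(u.min(),u.max(),v.min(),v.max())
D=W[(abs(W[...,2]-.06)<.004)&(np.hypot(W[...,0]-.535,W[...,1]+.0125)<.095)][:,:2]
print(cv2.minEnclosingCircle((D*1000).astype(np.float32)))
cv2.imwrite('pics/o2c.png',cv2.resize(p[130:290,220:420],(800,640)[0:1]+(600,),interpolation=2)[:,:,::-1])
```

```text
disc 20294 0.05983598121477837 (array([ 0.53767364, -0.01228384]), np.float64(0.08000267473136435)) 24
ring 3868 0.11943807833173684 (array([ 0.53730767, -0.01301817]), np.float64(0.021757172023136567)) front outer (array([ 0.53699135, -0.01289121]), np.float64(0.030668545773551308))
hub 919 [ 0.52964216 -0.01251571]
tcp [ 0.53610773 -0.01248318  0.18992127] 4.9667 [ 0.59034506 -0.22767702 -1.53106958]
294 347 223 253
((538.295166015625, -12.593528747558594), 80.54656982421875)
```

View pics/o2c.png

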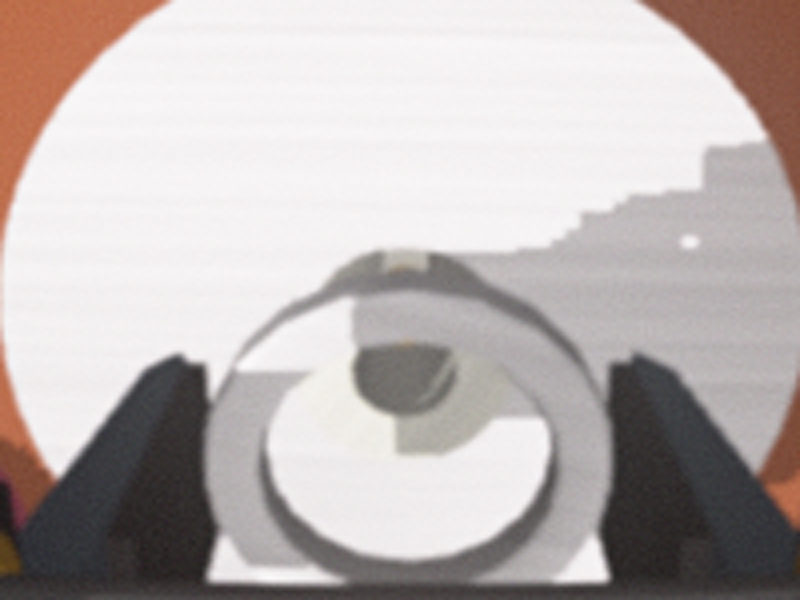

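The ring is nearly concentric with the hub (hub at x≈403 and ring at ≈408 in the crop, under 1 mm apart), so I'll lower it.

To row units: 46 mm is 0.0575, 43 mm is 0.0538.

Emit:
drive_tool([
  [0.5, [0.0006, -0.0006, 0.0175], [0, 0, 0]],
  [0.5, [0.0006, -0.0006, 0.0313], [0, 0, 0]],
  [0.5, [0.0006, -0.0006, 0.0438], [0, 0, 0]],
  [0.5, [0.0006, -0.0006, 0.0538], [0, 0, 0]],
  [0.5, [0.0006, -0.0006, 0.0575], [0, 0, 0]],
  [0.5, [0.0006, -0.0006, 0.0575], [0, 0, 0]],
])

```text
time: 5.52
tcp_pos: [0.5368, -0.0125, 0.1437]
ee_rot: [[1.0, -0.0, -0.0], [-0.0, -1.0, 0.0], [-0.0, -0.0, -1.0]]
contact_force: [2.4, 4.4, -4.1]
finger_gap: 0.06
grip_force: 30.0
```

To row units: -90 mm is -0.1125, -55 mm is -0.0688.

Emit:
drive_tool([
  [0.5, [0, 0, 0.0019], [0, 0, 0]],
  [0.5, [0, 0, 0.0019], [0, 0, 0]],
  [0.85, [0, 0, 0.0019], [0, 0, 0]],
  [0.85, [0, 0, 0.0019], [0, 0, 0]],
  [0.85, [0, 0, 0.0019], [0, 0, 0]],
  [0.85, [0, 0, -0.025], [0, 0, 0]],
  [0.85, [0, 0, -0.0688], [0, 0, 0]],
  [0.85, [0, 0, -0.1125], [0, 0, 0]],
  [0.85, [0, 0, -0.1125], [0, 0, 0]],
])

```text
time: 6.27
tcp_pos: [0.5388, -0.0131, 0.24]
ee_rot: [[1.0, -0.0, 0.008], [-0.0, -1.0, -0.001], [0.008, 0.001, -1.0]]
contact_force: [1.6, -1.1, 1.3]
finger_gap: 0.0774
grip_force: 0.0
```

Run:
```python
from h import *
p,W=over()
D=lambda a,b,r:W[(W[...,2]>a)&(W[...,2]<b)&(np.hypot(W[...,0]-.536,W[...,1]+.0125)<r)]
for a,b,r in [(.055,.065,.095),(.068,.0755,.036),(.077,.084,.025)]:
    P=D(a,b,r);print(a,len(P),np.median(P[:,2]),cv2.minEnclosingCircle((P[:,:2]*1000).astype(np.float32)))
```

```text
disc 17738 0.057098358581061937 (array([ 0.53630282, -0.01198103]), np.float64(0.08019965936109062)) 34
ring 212 0.169986837274367 (array([ 0.53508755, -0.01315825]), np.float64(0.0387269529548091)) front outer (array([0.14971113, 0.00682761]), np.float64(0.398792503692827))
hub 946 [ 0.53519338 -0.01188367]
tcp [ 0.5388346  -0.0130628   0.24000505] 6.2667 [ 1.59761135 -1.14744694  1.27666423]
0.055 17738 0.057098358581061937 ((535.889892578125, -11.923114776611328), 80.67317962646484)
0.068 1600 0.06909788227922134 ((536.7772216796875, -12.895461082458496), 30.973867416381836)
0.077 544 0.07750443649455543 ((536.5201416015625, -11.50389575958252), 19.394899368286133)
```

To row units: -266 mm is -0.3325, -103 mm is -0.1288.

Emit:
drive_tool([
  [0.9, [-0.1288, -0.3325, 0], [0, 0, 0]],
  [0.9, [-0.1288, -0.3325, 0], [0, 0, 0]],
  [0.9, [-0.1288, -0.3325, 0], [0, 0, 0]],
  [0.9, [-0.1288, -0.3325, 0], [0, 0, 0]],
  [0.9, [-0.1288, -0.3325, 0], [0, 0, 0]],
  [0.9, [-0.1288, -0.3325, 0], [0, 0, 0]],
  [0.9, [-0.1288, -0.3325, 0], [0, 0, 0]],
  [0.9, [-0.1288, -0.3325, 0.0375], [0, 0, 0]],
  [0.9, [-0.1288, -0.3325, 0.0375], [0, 0, 0]],
])

```text
time: 7.07
tcp_pos: [0.4312, 0.254, 0.2007]
ee_rot: [[1.0, 0.003, -0.005], [0.003, -1.0, -0.002], [-0.005, 0.002, -1.0]]
contact_force: [-1.7, -1.3, -1.5]
finger_gap: 0.0819
grip_force: 0.0
```

Run:
```python
from h import *
print(ring((.434,.254),.024)[0])
```

```text
n 1780 z 0.024958331612242035 outer (array([0.43520181, 0.25266894]), np.float64(0.030754746785885714)) inner (array([0.43526456, 0.25278952]), np.float64(0.021724952675807523))
tcp [0.43119445 0.25402993 0.20071547] t 7.0667 F [-1.7457435  -1.34161738 -1.46332851] gap 0.0818808529898852
[0.43523318 0.25272923]
```

To row units: 111 mm is 0.1388, 100 mm is 0.125.

Emit:
drive_tool([
  [0.9, [0, 0.0006, 0.05], [0, 0, 0]],
  [0.9, [0, 0.0006, 0.0938], [0, 0, 0]],
  [0.9, [0, 0.0006, 0.125], [0, 0, 0]],
  [0.9, [0, 0.0006, 0.1388], [0, 0, 0]],
  [0.9, [0, 0.0006, 0.1388], [0, 0, 0]],
  [0.9, [0, 0.0006, 0.1388], [0, 0, 0]],
  [0.5, [0, 0.0006, 0.1388], [0, 0, 0]],
  [0.5, [0, 0.0006, 0.1388], [0, 0, 0]],
  [0.5, [0, 0.0006, 0.1388], [0, 0, 0]],
  [0.5, [0, 0.0006, 0.1388], [0, 0, 0]],
])

```text
time: 7.95
tcp_pos: [0.4341, 0.2527, 0.0937]
ee_rot: [[1.0, -0.0, 0.001], [-0.0, -1.0, 0.0], [0.001, -0.0, -1.0]]
contact_force: [0.6, -3.5, 4.6]
finger_gap: 0.0604
grip_force: 30.0
```

To row units: 265 mm is 0.3313, -130 mm is -0.1625.

Emit:
drive_tool([
  [0.5, [0, 0, -0.025], [0, 0, 0]],
  [0.5, [0, 0, -0.075], [0, 0, 0]],
  [0.5, [0, 0, -0.125], [0, 0, 0]],
  [0.5, [0, 0, -0.1625], [0, 0, 0]],
  [0.5, [0.1288, 0.3313, -0.1625], [0, 0, 0]],
  [0.5, [0.1288, 0.3313, -0.1625], [0, 0, 0]],
  [0.5, [0.1288, 0.3313, -0.1625], [0, 0, 0]],
  [0.5, [0.1288, 0.3313, -0.1625], [0, 0, 0]],
  [0.5, [0.1288, 0.3313, -0.1625], [0, 0, 0]],
  [0.5, [0.1288, 0.3313, -0.1625], [0, 0, 0]],
])

```text
time: 8.78
tcp_pos: [0.5245, 0.0177, 0.2236]
ee_rot: [[1.0, -0.0, 0.0], [-0.0, -1.0, -0.0], [0.0, 0.0, -1.0]]
contact_force: [1.0, 0.6, -0.1]
finger_gap: 0.0604
grip_force: 30.0
```

To row units: 44 mm is 0.055, 38 mm is 0.0475.

Emit:
drive_tool([
  [0.5, [0.0275, 0.055, 0], [0, 0, 0]],
  [0.5, [0.0188, 0.0475, 0], [0, 0, 0]],
  [0.5, [0.0188, 0.0475, 0.0375], [0, 0, 0]],
  [0.5, [0.0188, 0.0475, 0.0375], [0, 0, 0]],
  [0.5, [0.0188, 0.0475, 0.0375], [0, 0, 0]],
  [0.5, [0.0188, 0.0475, 0.0375], [0, 0, 0]],
])

```text
time: 9.28
tcp_pos: [0.5393, -0.0178, 0.1939]
ee_rot: [[1.0, 0.0, -0.0], [0.0, -1.0, 0.0], [-0.0, -0.0, -1.0]]
contact_force: [0.4, 0.3, -0.2]
finger_gap: 0.0608
grip_force: 30.0
```

Run:
```python
from h import *
over()
```

```text
disc 17479 0.05994722620053841 (array([ 0.53799022, -0.0119918 ]), np.float64(0.08012949426149209)) 23
ring 3827 0.12385578326993005 (array([ 0.54038057, -0.01812557]), np.float64(0.021634077732606137)) front outer (array([ 0.54046723, -0.01811862]), np.float64(0.030447888370500248))
hub 845 [ 0.53011808 -0.0142488 ]
tcp [ 0.53925144 -0.01780253  0.19393757] 9.2833 [ 0.40232275  0.29730642 -0.15672177]
```

To row units: 38 mm is 0.0475, -2.7 mm is -0.0034.

Emit:
drive_tool([
  [0.5, [-0.0034, -0.0069, 0], [0, 0, 0]],
  [0.5, [-0.0034, -0.0069, 0], [0, 0, 0]],
  [0.5, [-0.0034, -0.0069, 0.0175], [0, 0, 0]],
  [0.5, [-0.0034, -0.0069, 0.03], [0, 0, 0]],
  [0.5, [-0.0034, -0.0069, 0.04], [0, 0, 0]],
  [0.5, [-0.0034, -0.0069, 0.0463], [0, 0, 0]],
  [0.5, [-0.0034, -0.0069, 0.0475], [0, 0, 0]],
  [0.5, [-0.0034, -0.0069, 0.0475], [0, 0, 0]],
])

```text
time: 10.0
tcp_pos: [0.537, -0.0124, 0.1548]
ee_rot: [[1.0, -0.0, 0.0], [-0.0, -1.0, 0.001], [0.0, -0.001, -1.0]]
contact_force: [3.9, 5.2, -4.1]
finger_gap: 0.0603
grip_force: 30.0
```

To row units: -90 mm is -0.1125, -55 mm is -0.0688.

Emit:
drive_tool([
  [0.85, [0, 0, 0.0006], [0, 0, 0]],
  [0.85, [0, 0, 0.0006], [0, 0, 0]],
  [0.85, [0, 0, 0], [0, 0, 0]],
  [0.85, [0, 0, -0.025], [0, 0, 0]],
  [0.85, [0, 0, -0.0688], [0, 0, 0]],
  [0.85, [0, 0, -0.1125], [0, 0, 0]],
  [0.85, [0, 0, -0.1125], [0, 0, 0]],
  [0.85, [0, 0, -0.1125], [0, 0, 0]],
])

```text
time: 10.67
tcp_pos: [0.5374, -0.0129, 0.2472]
ee_rot: [[1.0, -0.0, 0.004], [-0.0, -1.0, -0.001], [0.004, 0.001, -1.0]]
contact_force: [0.7, -0.2, -0.6]
finger_gap: 0.0775
grip_force: 0.0
```

```bash
cat >> h.py <<'E'
def look():
    s=observe();p,d,m=cam('wrist');W=wcloud(m,d);print(s['tcp_pos'],s['time'])
    D=lambda a,b,r:W[(W[...,2]>a)&(W[...,2]<b)&(np.hypot(W[...,0]-.536,W[...,1]+.0125)<r)]
    for a,b,r in [(.053,.065,.095),(.068,.0745,.036),(.0755,.089,.036),(.0755,.089,.0205)]:
        P=D(a,b,r);print(a,len(P),np.percentile(P[:,2],[5,50,95]),cv2.minEnclosingCircle((P[:,:2]*1000).astype(np.float32)))
    return p,W
E
python3 - <<'E'
from h import *
p,W=look()
cv2.imwrite('pics/w3.png',cv2.resize(p[140:260,240:400],(800,600),interpolation=2)[:,:,::-1])
E
```

```text
[ 0.53736042 -0.01286016  0.24721271] 10.6667
0.053 16687 [0.05704041 0.05821571 0.0593964 ] ((535.7566528320312, -11.78459644317627), 80.72882080078125)
0.068 309 [0.0683185  0.0706398  0.07430756] ((543.2550048828125, -13.118935585021973), 29.587541580200195)
0.0755 2947 [0.07721548 0.08134589 0.08300835] ((536.75634765625, -12.120482444763184), 31.25150489807129)
0.0755 971 [0.07696133 0.07822999 0.07934086] ((536.4436645507812, -11.99308967590332), 19.321739196777344)
```

View pics/w3.png

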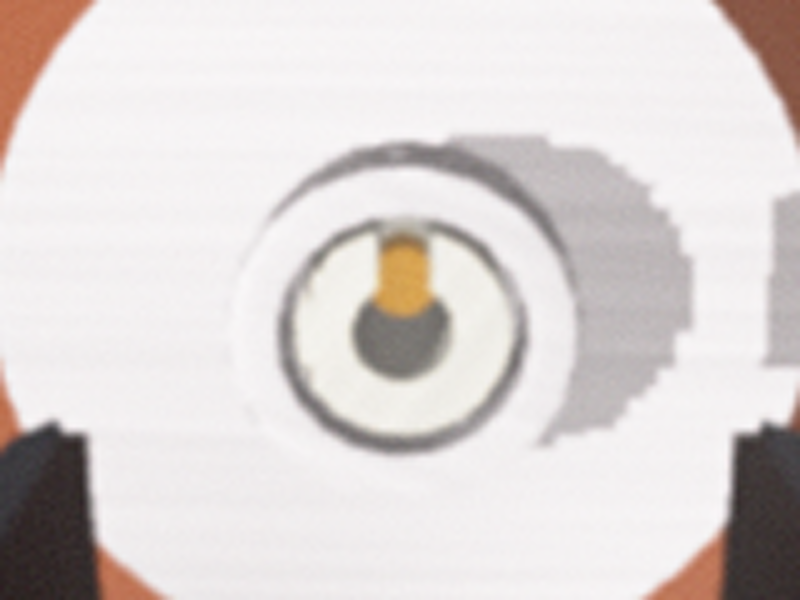

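The crop shows two stacked rings concentric with the hub, flat, and the keyway pointing straight up (404,225), bore centre (401,335). On to the chuck.

To row units: 339 mm is 0.4238, -43 mm is -0.0538, 9 degrees is 0.05.

Emit:
drive_tool([
  [0.85, [-0.0538, 0.4238, -0.0438], [0, 0, 0.05]],
  [0.85, [-0.0538, 0.4238, -0.0438], [0, 0, 0.05]],
  [0.85, [-0.0538, 0.4238, -0.0438], [0, 0, 0.05]],
  [0.85, [-0.0538, 0.4238, -0.0438], [0, 0, 0.05]],
  [0.85, [-0.0538, 0.4238, -0.0438], [0, 0, 0.05]],
  [0.85, [-0.0538, 0.4238, -0.0438], [0, 0, 0.05]],
  [0.85, [-0.0538, 0.4238, -0.0438], [0, 0, 0.05]],
  [0.85, [-0.0538, 0.4238, -0.0438], [0, 0, 0.05]],
  [0.85, [-0.0538, 0.4238, -0.0438], [0, 0, 0.05]],
  [0.85, [-0.0538, 0.4238, -0.0438], [0, 0, 0.05]],
])

```text
time: 11.55
tcp_pos: [0.4925, -0.3546, 0.2789]
ee_rot: [[0.987, -0.16, -0.001], [-0.16, -0.987, 0.0], [-0.001, -0.0, -1.0]]
contact_force: [-0.0, 0.8, 0.2]
finger_gap: 0.0777
grip_force: 0.0
```

Run:
```python
from h import *
s=observe();p,d,m=cam('wrist');W=wcloud(m,d);print(s['tcp_pos'],s['time'])
c=(.494,-.3515);n=np.hypot(W[...,0]-c[0],W[...,1]-c[1])
for a,b,r in [(.105,.125,.04),(.064,.0725,.05)]:
    k=(n<r)&(W[...,2]>a)&(W[...,2]<b);P=(W[k][:,:2]*1000).astype(np.float32);print(len(P),np.median(W[k][:,2]),cv2.minAreaRect(P),P.mean(0))
    v,u=np.where(k);print(u.min(),u.max(),v.min(),v.max())
    q=P-[494,-351.5]; f=q[np.hypot(*q.T)>33];print('lug',len(f),f.mean(0) if len(f) else '')
cv2.imwrite('pics/ch.png',cv2.resize(p[110:270,220:420],(800,600),interpolation=2)[:,:,::-1])
```

```text
[ 0.49252201 -0.35457875  0.27893294] 11.55
1278 0.11230929713563192 ((495.1993713378906, -349.5432434082031), (25.5194149017334, 40.04271697998047), 81.54444885253906) [ 496.8276  -350.03406]
303 332 180 224
lug 0 
1276 0.06739461845916733 ((496.1608581542969, -350.94561767578125), (57.580535888671875, 61.27850341796875), 41.024925231933594) [ 502.8585  -351.41397]
290 347 150 212
lug 62 [37.1586727  -2.90644787]
```

View pics/ch.png

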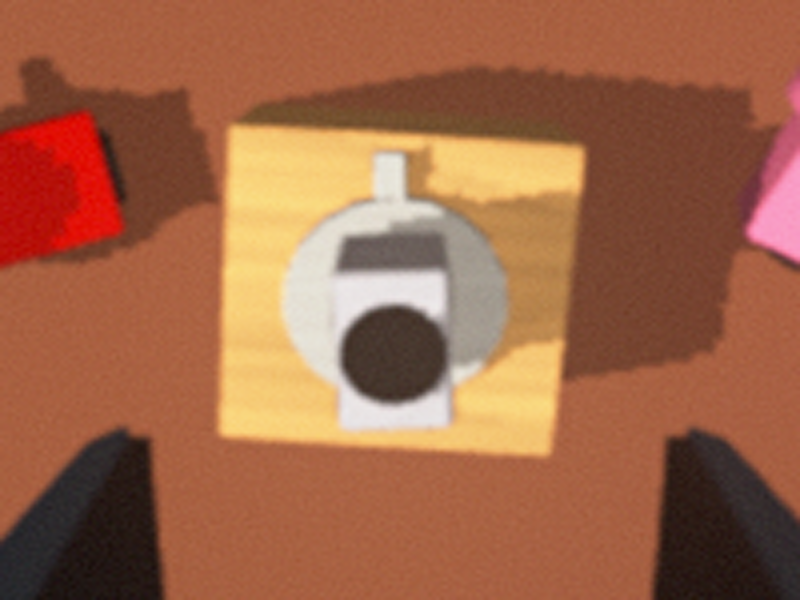

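The chuck's lug points up, parallel with the tool x axis (lug at (390,175), block centre (393,345)). I'll descend and grip.

To row units: 129 mm is 0.1613, 115 mm is 0.1438.

Emit:
drive_tool([
  [0.85, [0.0013, -0.0013, 0], [0, 0, 0]],
  [0.85, [0.0013, -0.0013, 0.05], [0, 0, 0]],
  [0.85, [0.0013, -0.0013, 0.1], [0, 0, 0]],
  [0.85, [0.0013, -0.0013, 0.1438], [0, 0, 0]],
  [0.85, [0.0013, -0.0013, 0.1613], [0, 0, 0]],
  [0.85, [0.0013, -0.0013, 0.1613], [0, 0, 0]],
  [0.85, [0.0013, -0.0013, 0.1613], [0, 0, 0]],
  [0.2, [0.0013, -0.0013, 0.1613], [0, 0, 0]],
  [0.2, [0.0013, -0.0013, 0.1613], [0, 0, 0]],
  [0.2, [0.0013, -0.0013, 0.1613], [0, 0, 0]],
])

```text
time: 12.43
tcp_pos: [0.4952, -0.351, 0.1527]
ee_rot: [[0.988, -0.156, 0.002], [-0.156, -0.988, -0.001], [0.002, 0.001, -1.0]]
contact_force: [0.1, 0.3, 0.4]
finger_gap: 0.0605
grip_force: 0.0
```

Emit:
drive_tool([
  [0.2, [0, 0, 0], [0, 0, 0]],
  [0.2, [0, 0, 0], [0, 0, 0]],
  [0.2, [0, 0, 0], [0, 0, 0]],
  [0.2, [0, 0, 0], [0, 0, 0]],
])

```text
time: 12.77
tcp_pos: [0.4946, -0.3509, 0.1514]
ee_rot: [[0.988, -0.157, 0.0], [-0.157, -0.988, -0.0], [0.0, 0.0, -1.0]]
contact_force: [1.8, -0.4, 0.4]
finger_gap: 0.0339
grip_force: 0.0
```

To row units: -105 mm is -0.1313, -70 mm is -0.0875.

Emit:
drive_tool([
  [0.2, [0, 0, 0], [0, 0, 0]],
  [0.2, [0, 0, 0], [0, 0, 0]],
  [0.2, [0, 0, 0], [0, 0, 0]],
  [0.2, [0, 0, -0.0188], [0, 0, 0]],
  [0.2, [0, 0, -0.05], [0, 0, 0]],
  [0.2, [0, 0, -0.0875], [0, 0, 0]],
  [0.2, [0, 0, -0.1313], [0, 0, 0]],
  [0.2, [0, 0, -0.1313], [0, 0, 0]],
  [0.2, [0, 0, -0.1313], [0, 0, 0]],
])

```text
time: 13.52
tcp_pos: [0.4951, -0.3512, 0.2577]
ee_rot: [[0.988, -0.157, 0.002], [-0.157, -0.988, -0.002], [0.003, 0.002, -1.0]]
contact_force: [0.1, -0.2, -3.9]
finger_gap: 0.0259
grip_force: 30.0
```

Run:
```python
from h import *
s=observe();p,d,m=cam('wrist');W=wcloud(m,d);t=s['tcp_pos'];print(t,s['time'],s['finger_gap'],s['grip_force'],s['contact_force'])
# block/flange in tool frame
T=(W-t)@np.array(s['ee_rot']);n=np.hypot(T[...,0],T[...,1])
for a,b,r in [(.033,.043,.04),(.079,.087,.05)]:
    k=(n<r)&(T[...,2]>a)&(T[...,2]<b);P=(T[k][:,:2]*1000).astype(np.float32);print(len(P),np.median(T[k][:,2]),cv2.minAreaRect(P),P.min(0),P.max(0))
cv2.imwrite('pics/hold.png',cv2.resize(p[110:310,220:420],(600,600),interpolation=2)[:,:,::-1])
```

```text
[ 0.49513682 -0.35124418  0.25771256] 13.5167 0.025878173937434704 29.99674290418625 [ 0.0588337  -0.21510702 -3.94765294]
2648 0.04067693600832015 ((-0.026031494140625, -0.14752578735351562), (49.50326919555664, 40.40328598022461), 89.9737777709961) [-20.227318 -24.90686 ] [20.177696 24.596355]
1442 0.08552233722460437 ((22.158212661743164, -0.20906639099121094), (55.782657623291016, 37.553977966308594), 89.94432067871094) [  3.3546555 -28.083506 ] [40.93323  27.698866]
```

View pics/hold.png

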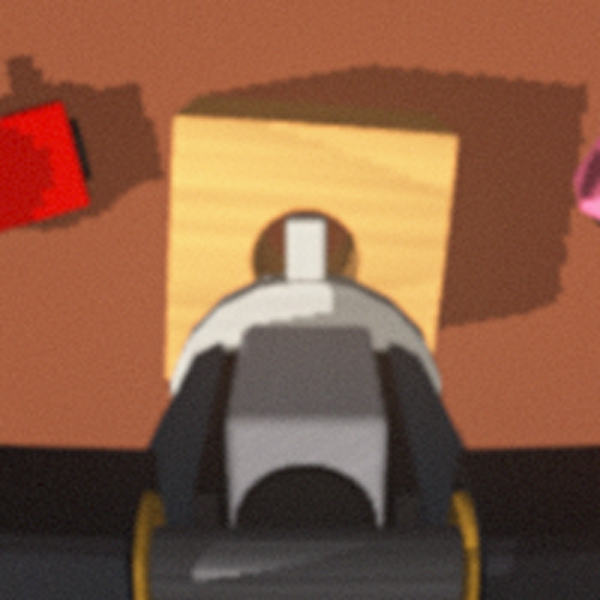

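To row units: -341.6 mm is -0.427, -11.3 mm is -0.0141, -8.7 degrees is -0.0483.

Emit:
drive_tool([
  [0.2, [-0.0141, -0.427, 0], [0, 0, -0.0483]],
  [0.2, [-0.0141, -0.427, 0], [0, 0, -0.0483]],
  [0.2, [-0.0141, -0.427, 0], [0, 0, -0.0483]],
  [0.2, [-0.0141, -0.427, 0], [0, 0, -0.0483]],
  [0.2, [-0.0141, -0.427, 0], [0, 0, -0.0483]],
  [0.2, [-0.0141, -0.427, 0], [0, 0, -0.0483]],
  [0.2, [-0.0141, -0.427, 0], [0, 0, -0.0483]],
  [0.2, [-0.0141, -0.427, 0], [0, 0, -0.0483]],
  [0.2, [-0.0141, -0.427, 0], [0, 0, -0.0483]],
  [0.2, [-0.0141, -0.427, 0], [0, 0, -0.0483]],
])

```text
time: 14.4
tcp_pos: [0.5362, -0.0087, 0.2545]
ee_rot: [[1.0, -0.002, -0.003], [-0.002, -1.0, 0.001], [-0.003, -0.001, -1.0]]
contact_force: [0.3, -0.1, -2.9]
finger_gap: 0.0263
grip_force: 30.0
```

To row units: 10 mm is 0.0125.

Emit:
drive_tool([
  [0.2, [0, 0, 0.0125], [0, 0, 0]],
  [0.2, [0, 0, 0.0125], [0, 0, 0]],
  [0.2, [0, 0, 0.0125], [0, 0, 0]],
])

```text
time: 14.65
tcp_pos: [0.5363, -0.0127, 0.2448]
ee_rot: [[1.0, -0.007, -0.003], [-0.007, -1.0, 0.0], [-0.003, -0.0, -1.0]]
contact_force: [-0.8, 0.1, -3.3]
finger_gap: 0.026
grip_force: 30.0
```

```bash
cat >> h.py <<'E'
def chk():
    s=observe();p,d,m=cam('wrist');W=wcloud(m,d);t=np.array(s['tcp_pos']);R=np.array(s['ee_rot']);print(t,np.round(R[:,0],4),s['time'],s['finger_gap'],s['contact_force'])
    for lab,a,b,r,rr in [('disc',.054,.065,.1,.076),('ringtop',.0795,.0895,.034,.028)]:
        c=np.array([.5368,-.0121])
        k=(W[...,2]>a)&(W[...,2]<b)&(np.hypot(W[...,0]-c[0],W[...,1]-c[1])<r);D=W[k][:,:2]
        for _ in range(3):
            A=np.degrees(np.arctan2(*(D-c).T[::-1]));q=np.hypot(*(D-c).T)
            o=np.array([D[A//6==b_][q[A//6==b_].argmax()] for b_ in range(-30,30) if (A//6==b_).sum()>4 and q[A//6==b_].max()>rr])
            c,rad=fit(o)
        print(lab,len(D),np.median(W[k][:,2]),c,rad,len(o),'rel tool mm',(R.T@np.r_[c-t[:2],0])[:2]*1000)
    T=(W-t)@R;k=(np.hypot(T[...,0],T[...,1])<.05)&(T[...,2]>.079)&(T[...,2]<.088);P=T[k]*1000;print('flange',P[:,2].mean(),P.min(0)[:2],P.max(0)[:2]);L=P[P[:,0]>31];print('lug',L.mean(0))
    return p,W
E
python3 - <<'E'
from h import *
p,W=chk()
cv2.imwrite('pics/ov3.png',cv2.resize(p[80:280,220:420],(600,600),interpolation=2)[:,:,::-1])
E
```

```text
[ 0.53631756 -0.01272712  0.24481886] [ 1.     -0.0069 -0.0026] 14.65 0.0259830464411206 [-0.7597414   0.08331434 -3.3417547 ]
disc 13569 0.06018754632796591 [ 0.53790439 -0.01209543] 0.08009559666806595 47 rel tool mm [ 1.58246223 -0.6425607 ]
ringtop 1416 0.08369020092001628 [ 0.5390205  -0.01236779] 0.030276758444065226 35 rel tool mm [ 2.70040252 -0.37785576]
flange 83.43589197971403 [  4.63650933 -27.5048179 ] [42.13924888 28.39229124]
lug [36.81294216  0.25735837 84.24465818]
```

View pics/ov3.png

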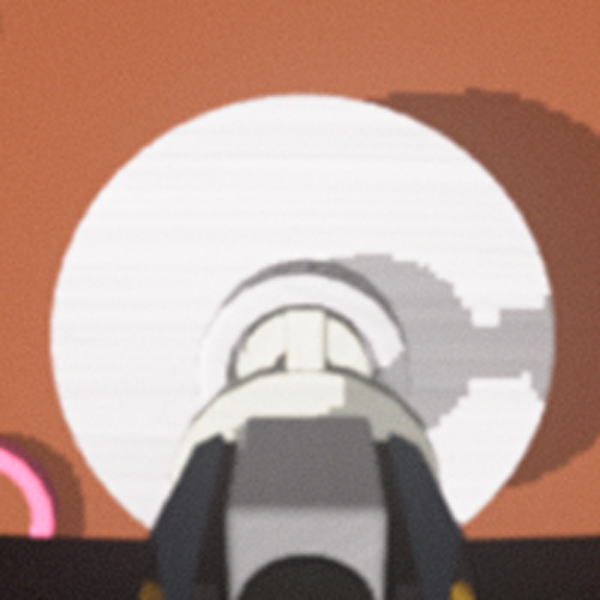

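To row units: 32 mm is 0.04, 28 mm is 0.035.

Emit:
drive_tool([
  [0.2, [0.001, -0.0006, 0], [0, 0, 0]],
  [0.2, [0.001, -0.0006, 0.0125], [0, 0, 0]],
  [0.2, [0.001, -0.0006, 0.0213], [0, 0, 0]],
  [0.2, [0.001, -0.0006, 0.0288], [0, 0, 0]],
  [0.2, [0.001, -0.0006, 0.035], [0, 0, 0]],
  [0.2, [0.001, -0.0006, 0.04], [0, 0, 0]],
  [0.2, [0.001, -0.0006, 0.04], [0, 0, 0]],
  [0.2, [0.001, -0.0006, 0.04], [0, 0, 0]],
])

```text
time: 15.37
tcp_pos: [0.5378, -0.0112, 0.214]
ee_rot: [[1.0, -0.005, -0.0], [-0.005, -1.0, 0.0], [-0.0, -0.0, -1.0]]
contact_force: [-0.1, 1.3, -3.7]
finger_gap: 0.0256
grip_force: 30.0
```

To row units: 12 mm is 0.015, 9 mm is 0.0113.

Emit:
drive_tool([
  [0.2, [0, 0, 0.0038], [0, 0, 0]],
  [0.2, [0, 0, 0.0075], [0, 0, 0]],
  [0.2, [0, 0, 0.0113], [0, 0, 0]],
  [0.2, [0, 0, 0.015], [0, 0, 0]],
  [0.2, [0, 0, 0.015], [0, 0, 0]],
  [0.2, [0, 0, 0.015], [0, 0, 0]],
])

```text
time: 15.87
tcp_pos: [0.5377, -0.0112, 0.202]
ee_rot: [[1.0, -0.005, -0.0], [-0.005, -1.0, 0.0], [-0.0, -0.0, -1.0]]
contact_force: [0.4, 0.2, -3.2]
finger_gap: 0.0258
grip_force: 30.0
```

To row units: 25 mm is 0.0313, 23 mm is 0.0288.

Emit:
drive_tool([
  [0.2, [0, 0, 0.005], [0, 0, 0]],
  [0.2, [0, 0, 0.01], [0, 0, 0]],
  [0.2, [0, 0, 0.015], [0, 0, 0]],
  [0.2, [0, 0, 0.02], [0, 0, 0]],
  [0.2, [0, 0, 0.025], [0, 0, 0]],
  [0.2, [0, 0, 0.0288], [0, 0, 0]],
  [0.2, [0, 0, 0.0313], [0, 0, 0]],
  [0.2, [0, 0, 0.0313], [0, 0, 0]],
])

```text
time: 16.53
tcp_pos: [0.5378, -0.0112, 0.177]
ee_rot: [[1.0, -0.006, -0.0], [-0.006, -1.0, 0.0], [-0.0, -0.0, -1.0]]
contact_force: [0.1, -0.8, 5.0]
finger_gap: 0.0256
grip_force: 30.0
```

Emit:
drive_tool([
  [0.2, [0, 0, 0.0013], [0, 0, 0]],
  [0.2, [0, 0, 0.0025], [0, 0, 0]],
  [0.2, [0, 0, 0.0025], [0, 0, 0]],
  [0.2, [0, 0, 0.0025], [0, 0, 0]],
])

```text
time: 16.87
tcp_pos: [0.5378, -0.0112, 0.1754]
ee_rot: [[1.0, -0.005, 0.0], [-0.005, -1.0, -0.0], [0.0, 0.0, -1.0]]
contact_force: [-1.0, 0.6, 5.7]
finger_gap: 0.0259
grip_force: 30.0
```

To row units: 1 mm is 0.0013.

Emit:
drive_tool([
  [0.2, [0, 0, 0.0013], [0, 0, 0]],
  [0.2, [0, 0, 0.0013], [0, 0, 0]],
  [0.2, [0, 0, 0.0013], [0, 0, 0]],
])

```text
time: 17.12
tcp_pos: [0.5379, -0.0112, 0.1751]
ee_rot: [[1.0, -0.005, 0.001], [-0.005, -1.0, -0.0], [0.001, 0.0, -1.0]]
contact_force: [-5.3, 1.4, 19.3]
finger_gap: 0.0258
grip_force: 30.0
```

To row units: 0.2 mm is 0.0003.

Emit:
drive_tool([
  [0.2, [0, 0, 0.0003], [0, 0, 0]],
  [0.2, [0, 0, 0.0003], [0, 0, 0]],
  [0.2, [0, 0, 0.0003], [0, 0, 0]],
  [0.2, [0, 0, 0.0003], [0, 0, 0]],
  [0.2, [0, 0, 0.0003], [0, 0, 0]],
  [0.2, [0, 0, 0.0003], [0, 0, 0]],
])

```text
time: 17.62
tcp_pos: [0.5379, -0.0112, 0.1751]
ee_rot: [[1.0, -0.005, 0.001], [-0.005, -1.0, -0.0], [0.001, 0.0, -1.0]]
contact_force: [-6.7, 0.8, 23.9]
finger_gap: 0.0261
grip_force: 30.0
```

Run:
```python
from h import *
p,W=chk()
```

```text
[ 0.53793165 -0.01120311  0.17513153] [ 1.     -0.0054  0.0011] 17.6167 0.026050501646269566 [-6.67917579  0.84777866 23.88678579]
disc 19826 0.05961822309411752 [ 0.53778471 -0.01208787] 0.0799139202096075 41 rel tool mm [-0.14220647  0.88553184]
ringtop 619 0.08331515905568543 [ 0.53860064 -0.01221041] 0.030366178929979226 28 rel tool mm [0.67436968 1.00370522]
flange 83.90248114255203 [  4.09751943 -27.66171933] [41.6804047  28.25761979]
lug [36.60917102  0.15671737 84.83909669]
```

```bash
python3 -c "
from station import job
print(job.job_done())"
```

```text
the job is handed in; nothing more can be done
None
```

The job is handed in, with no verdict returned: two spacer rings lie flat and centred on the hub, the chuck's key is in the keyway, and the gripper still holds the chuck home on the spacers, last reading about 24 N of push (roughly 17 N of it on the rings).

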